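# Load the pull-out spice chest

### The job

Put the spice jars away: draw the pull-out of the spice chest fully out, take every jar that lies in the sloped tray and stand it upright, cap up, on the floor of the pull-out in a wire ring of its own, and when all of them stand there push the pull-out fully shut. Leave the syrup bottle, the tape and the loose lid where they are.

Things in the scene. Friction and masses are not known exactly. Their poses are not given: they have to be found in the camera images.
- jar_a: Round spice jar, 40 mm wide (radius 20), 105 mm tall, black cap, about 0.11 kg; straight-sided, the cap (its top 20 mm) as wide as the jar. Origin: centre of the flat underside; z runs along the jar to the cap. It starts lying in one of the tray's cradles, cap end high. May be absent (null from the start).
- jar_b: Round spice jar, 45 mm wide, 108 mm tall, red cap, about 0.11 kg; straight-sided, the cap (its top 20 mm) as wide as the jar. Origin: centre of the flat underside; z runs along the jar to the cap. It starts lying in one of the tray's cradles, cap end high. May be absent (null from the start).
- jar_c: Round spice jar, 45 mm wide, 108 mm tall, red cap, same kind as jar_b, about 0.11 kg; straight-sided, the cap (its top 20 mm) as wide as the jar. Origin: centre of the flat underside; z runs along the jar to the cap. It starts lying in one of the tray's cradles, cap end high. May be absent (null from the start).
- jar_d: Round spice jar, 40 mm wide, 105 mm tall, black cap, same kind as jar_a, about 0.11 kg; straight-sided, the cap (its top 20 mm) as wide as the jar. Origin: centre of the flat underside; z runs along the jar to the cap. It starts lying in one of the tray's cradles, cap end high. May be absent (null from the start).
- jar_e: Round spice jar, 45 mm wide, 108 mm tall, red cap, same kind as jar_b, about 0.11 kg; straight-sided, the cap (its top 20 mm) as wide as the jar. Origin: centre of the flat underside; z runs along the jar to the cap. It starts lying in one of the tray's cradles, cap end high. May be absent (null from the start).
- bay0 (a point): Centre of the pull-out's front left standing place (seen from the robot), on its floor, 18 mm above the worktop; x points into the chest, z up. A fixed level wire ring, 51 mm wide inside, 4 mm wire, lies 45 mm above it: a jar stands on the floor through the ring. Rows 62 mm apart, columns 80 mm.
- bay1 (a point): Centre of the pull-out's front middle standing place (seen from the robot), on its floor, 18 mm above the worktop; x points into the chest, z up. A fixed level wire ring, 51 mm wide inside, 4 mm wire, lies 45 mm above it: a jar stands on the floor through the ring. Rows 62 mm apart, columns 80 mm.
- bay2 (a point): Centre of the pull-out's front right standing place (seen from the robot), on its floor, 18 mm above the worktop; x points into the chest, z up. A fixed level wire ring, 51 mm wide inside, 4 mm wire, lies 45 mm above it: a jar stands on the floor through the ring. Rows 62 mm apart, columns 80 mm.
- bay3 (a point): Centre of the pull-out's back left standing place (seen from the robot), on its floor, 18 mm above the worktop; x points into the chest, z up. A fixed level wire ring, 51 mm wide inside, 4 mm wire, lies 45 mm above it: a jar stands on the floor through the ring. Rows 62 mm apart, columns 80 mm.
- bay4 (a point): Centre of the pull-out's back middle standing place (seen from the robot), on its floor, 18 mm above the worktop; x points into the chest, z up. A fixed level wire ring, 51 mm wide inside, 4 mm wire, lies 45 mm above it: a jar stands on the floor through the ring. Rows 62 mm apart, columns 80 mm.
- bay5 (a point): Centre of the pull-out's back right standing place (seen from the robot), on its floor, 18 mm above the worktop; x points into the chest, z up. A fixed level wire ring, 51 mm wide inside, 4 mm wire, lies 45 mm above it: a jar stands on the floor through the ring. Rows 62 mm apart, columns 80 mm.
- pullout (a joint): How far the pull-out is drawn, m: 0 shut, 0.155 fully out (end stop); moves along -x of the bay points, about 2.5 N of friction, stays where left. Fully out, all rings are clear of the chest; shut, all are under its top. Its front panel is 12 mm thick, rear face 42 mm in front of the front row's centres, top 105 mm above the worktop.
- handle (a point): Middle of the pull-out's bar handle: a level round bar 9 mm thick, 78 mm long, along this point's y axis (x points into the chest), 42 mm in front of the front panel, 98 mm above the worktop, free to be gripped from above. The chest itself is a fixed wooden box 258 mm wide, 185 deep, 144 tall, open to the front.
- tray: Fixed wooden tray 408 mm wide (its y); its board rises at 35 degrees toward its +x, from 15 to 108 mm above the worktop. Origin on the worktop under its middle. Five cradles at y = -160, -80, 0, 80, 160 mm, each of two dowels along the slope, hold a jar each, underside against a lip at the low edge, centre line 25 to 28 mm above the board.
- syrup_bottle: Squeeze bottle of syrup with a white cap, standing, 49 x 68 mm, 168 mm tall, a bystander. Origin: centre of its underside.
- label_tape: Roll of tape lying flat, 100 mm wide, 25 mm tall, a bystander. Origin: centre of its underside.
- spare_lid_1: Dark yellow jar lid lying flat, 63 mm wide, 13 mm tall, a bystander. Origin: centre of its underside.
Not all that is in view belongs to the job. Leave any blue look-alike of the jar_e alone.

How it is judged:
By the outcome, as a careful person would: the job done as asked, in the order asked, and still so for the second after the job is handed in, with the robot touching nothing.
Of jar_a, jar_b, jar_c, jar_d, jar_e only 3 to 5 are there at a start; the rules pass over those that are not, and their reading is None.
Once in a run the grip may slacken for a moment while it holds something.
It also fails if it takes over 210 s, if anything falls off the work surface, if the arm or the gripper's body presses on something with over 40 N, if the wrist force passes 120 N, or if a joint passes its speed limit or range.

### The arm

A 6-joint arm with a two-finger parallel gripper is mounted at the origin on a cart in front of the work surface, level with it; the furniture and walls round the work are solid. World frame = base frame: x ahead of the robot, y to its left, z up, the work surface at z = 0. Lengths are in m, angles in rad, forces in N, time in s.
With the tool pointing down it reaches from about 0.15 to 0.775 m from the base axis. Payload 6.1 kg.
Tool frame: the origin (TCP) lies on the centre line of the jaws, within the pads' length; the fingertips stand 19 mm ahead of it and the grasp point (between the pads) is the TCP; z points along the fingers, y is the line along which they close (so a half turn about z gives the same grasp; the last joint's range is limited). The gripper opens to 85 mm and grips with 20 to 120 N. Pads are 22 mm wide; open, the fingers measure 114 mm over their backs; the gripper's body (76 mm by 85 mm) begins 54 mm behind the grasp point. The pads swing forward as they close: fully open they stand 13 mm farther back than shut.
Start: joints at [1.333, 0.126, -0.04, 1.405, 0, 1.571], TCP at [0.124, 0.51, 0.25] pointing down, gripper open.
Joint ranges: [-2.72, 2.72], [-0.95, 1.95], [-1.27, 1.35], [-1.78, 2.02], [-1.46, 1.47], [-3.14, 3.14]. Speed limits (rad/s): [2.39, 2.39, 3.01, 3.14, 3.14, 3.14].

### API

Orientations are given as [roll, pitch, yaw] about the fixed x, y, z axes, in that order (R = Rz(yaw) Ry(pitch) Rx(roll)).
In Python, from cell import r, snapshot gives the robot as it stands. The module is installed in compiled form; this text tells all that it offers.
- The arm moves only by the tool arm_command, never from a script. Its argument "targets" is a list of rows, each a list of 7 numbers: the shift along the tool's x, y, z in m, then the turn, a rotation vector about the tool's x, y, z in degrees, then the finger opening in m, from 0 to 0.0854. A call has 1 to 10 rows; each row is the pose to reach, as a shift and turn from the pose commanded when the call began, along the tool's axes at that moment; what a row does not reach only later rows make up. A row lasts 1/10 s, in which the tool goes at most 50 mm and 8.59 degrees, less where a joint would pass 70% of its speed; a pose out of reach is approached as far as the arm can. A call with a gripper value outside its range is refused whole. The fingers move at their own pace and stop on an object; "grip_force" is the grip in N (left out, the last holds). Time passes only in rows, so rows that repeat a pose let the fingers close. It gives the time, the measured TCP pose, the force, the opening and the grip force at its end, in the units of the state.
- r.get_state(): the state, without advancing time (a new reading comes with each control period).
- snapshot(name): name is "side" or "top"; returns a dict with "image" (384x512x3 uint8, red, green, blue), "vfov" (degrees; the focal length in pixels is half the picture's height over the tangent of half this angle, whatever the lens; pixels are square), "cx", "cy" (the principal point, pixels), "R" (3x3) and "t" (3): a world point X has camera coordinates R X + t. Camera axes: x right, y down, z forward; pixel columns grow to the right and rows downward; lengths in m; the calibration is good to about 2 mm. A picture is of the moment at which its call begins. There is no depth.
- r.close_job(): hands the job in; it is judged then, once.
The state is a dict: "time": time; "qpos": joint angles; "qvel": joint speeds; "effort": joint torques, N m; "tool_pos": TCP position; "tcp_rot": TCP orientation; "contact_force": force on the tool from outside, world axes, zero at the start; "moment": the same for the moment, N m; "finger_gap": finger opening in m; "grasp_force": force on a finger pad.
Only numpy, scipy, OpenCV 4.12 (cv2) and the standard library are available. Lean on these libraries where they do the work, as an engineer would, in place of code of your own. Each camera call takes 0.05 s, during which the arm holds its last target. There are 200 camera calls.

## Working session

There is one attempt and no reset: what is moved stays moved. The work goes in short steps, Python scripts to look and compute and a tool call to move; the robot and the scene stay as the last step left them, time stands still between calls to the robot, and variables do not carry over. Pictures are saved under pics/ and viewed, at most 14 in all, crops included, and the job is handed in when it is done.

Besides the shell and the picture viewer there is one more tool, called after ">>>" by a JSON object that holds its "method" and its "body", one argument or row to a line. arm_command: Moves the arm, as the interface text tells. Its arguments: {"type":"object","properties":{"targets":{"type":"array","items":{"type":"array","items":{"type":"number"}}},"grip_force":{"type":"number"}},"required":["targets"]}

```bash
mkdir -p pics; cat > h.py <<'E'
import numpy as np, cv2
from cell import r, snapshot
def K(s):
    f=s["image"].shape[0]/2/np.tan(np.radians(s["vfov"])/2); return f
def proj(s,X):
    c=np.atleast_2d(X)@np.array(s["R"]).T+np.array(s["t"]); f=K(s)
    return np.c_[s["cx"]+f*c[:,0]/c[:,2], s["cy"]+f*c[:,1]/c[:,2]]
def ray(s,u,v):
    R=np.array(s["R"]);t=np.array(s["t"]);d=R.T@np.array([(u-s["cx"])/K(s),(v-s["cy"])/K(s),1.]);return -R.T@t,d
def onz(s,u,v,z):
    o,d=ray(s,u,v);return o+d*(z-o[2])/d[2]
def tri(s1,p1,s2,p2):
    o1,d1=ray(s1,*p1);o2,d2=ray(s2,*p2)
    k=np.linalg.lstsq(np.c_[d1,-d2],o2-o1,rcond=None)[0]
    a=o1+k[0]*d1;b=o2+k[1]*d2;return (a+b)/2,np.linalg.norm(a-b)
def save(s,n,box=None,k=1):
    im=s["image"][:,:,::-1]
    if box: im=im[box[1]:box[3],box[0]:box[2]]
    cv2.imwrite("pics/"+n,cv2.resize(im,None,fx=k,fy=k,interpolation=cv2.INTER_CUBIC))
E
python3 - <<'E'
from h import *
for n in("top","side"):
    s=snapshot(n); save(s,n+"0.png",None,1.5); print(n,s["vfov"],s["cx"],s["cy"],-np.array(s["R"]).T@s["t"]); print(np.round(s["R"],3))
print(r.get_state())
E
```

```text
top 47.6869936724713 254.21045700060264 189.30850045607372 [ 0.24530604 -0.04203899  1.4833742 ]
[[ 0.106 -0.994 -0.002]
 [-0.974 -0.104 -0.203]
 [ 0.202  0.024 -0.979]]
side 46.536506690391775 256.90699032513515 193.70124461173944 [-0.46290097  1.23282004  1.05051604]
[[-0.783 -0.622  0.005]
 [-0.326  0.403 -0.855]
 [ 0.53  -0.671 -0.519]]
{'time': 0.1, 'qpos': array([ 1.33302986e+00,  1.26326859e-01, -4.04794326e-02,  1.40542864e+00,
       -2.11385769e-05,  1.57080326e+00]), 'qvel': array([ 0.00037086, -0.00317043,  0.00128929,  0.00019412, -0.00093521,
        0.00041847]), 'effort': array([ 1.60732085e-03, -4.36899197e+01,  3.53607309e+01,  1.35620197e-02,
        2.65936696e-04, -3.52665523e-06]), 'tool_pos': array([0.12357979, 0.50989651, 0.2496152 ]), 'tcp_rot': array([-3.14015405e+00,  2.11485328e-05,  2.90381928e+00]), 'contact_force': array([-0.3623229 ,  1.15225251,  0.17939484]), 'moment': array([ 0.03539127,  0.02831073, -0.00644487]), 'grasp_force': 0.0, 'finger_gap': 0.08535908027139795}
```

View pics/top0.png

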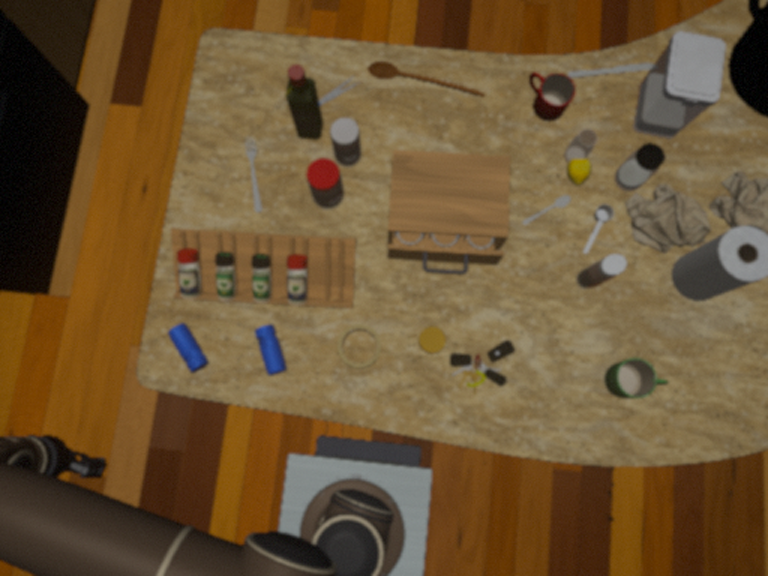

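View pics/side0.png

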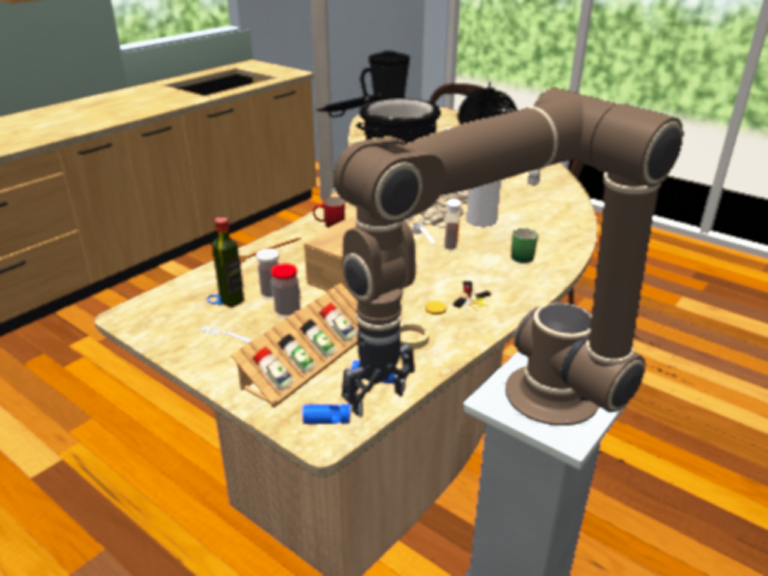

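Top view (1.5x): four jars lie in the tray, red (188,270), black (225,272), black (262,275) and red (297,277), and the right cradle is empty. The blue look-alikes at (187,346) and (270,348) are to be left alone. The chest is at (448,195), with its handle at (445,266).

```bash
python3 - <<'E'
from h import *
s=snapshot("top"); np.save("s.npy",s,allow_pickle=True)
save(s,"crop1.png",(105,90,350,215),3.2)
im=s["image"].astype(int);R,G,B=im[...,0],im[...,1],im[...,2]
for n,m in(("red",(R>110)&(G<50)&(B<60)),("black",(R<50)&(G<50)&(B<50)),):
    k,l,st,c=cv2.connectedComponentsWithStats(m.astype(np.uint8))
    for i in range(1,k):
        if st[i,4]>25 and 100<c[i,0]<350 and 80<c[i,1]<230: print(n,st[i],c[i].round(1),onz(s,*c[i],.098).round(3))
E
```

```text
red [205 106  21  20 312] [214.9 115.6] [0.769 0.151 0.098]
red [119 166  12   9  69] [123.1 169.9] [0.55  0.428 0.098]
red [192 170  12   9  76] [196.7 173.9] [0.562 0.185 0.098]
black [224  97  15  11  68] [230.5 101.4] [0.826 0.105 0.098]
black [210 127  17  10  44] [216.6 131.6] [0.714 0.138 0.098]
black [145 170  10   7  55] [149.3 172.8] [0.549 0.34  0.098]
black [169 171  10   7  59] [173.3 174.3] [0.553 0.261 0.098]
```

View pics/crop1.png

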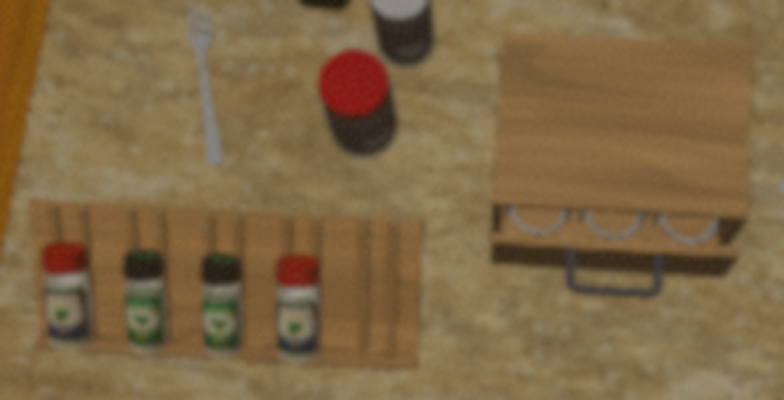

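Crop (3.2x, offset 105,90): tray corners are (30,202), (423,217), (416,367) and (42,347), with jars in the four left cradles. The chest top is (502,35) to (745,215), and the bar runs from (570,290) to (660,293). There are four candidate jars in the tray, red, black, black and red; the blue ones on the worktop are excluded.

```bash
python3 - <<'E'
from h import *
s=np.load("s.npy",allow_pickle=True).item()
P=lambda a,z:onz(s,105+a[0]/3.2-.34,90+a[1]/3.2-.34,z)[:2].round(3)
tl,tr,br,bl=P((30,202),.108),P((423,217),.108),P((416,367),.018),P((42,347),.018)
print("tray",tl,tr,br,bl,np.linalg.norm(tl-tr),np.linalg.norm(br-bl),np.degrees(np.arctan2(*(-(tl-tr)*[1,-1])[[0,1]])), "mid",(tl+tr)/2,(bl+br)/2)
c=[P(p,.144) for p in((502,35),(752,42),(745,215),(493,203))]
print("chest",*c,[np.linalg.norm(c[i]-c[(i+1)%4]).round(3) for i in range(4)])
h=[P(p,.098) for p in((570,290),(660,293))];print("handle",*h,np.linalg.norm(h[0]-h[1]))
f=[P(p,.105) for p in((492,245),(738,260))];print("panel top front",*f,np.linalg.norm(f[0]-f[1]))
for n,p in(("r1",(67,341)),("k1",(146,348)),("k2",(221,352)),("r2",(298,355))): print("low end",n,P(p,.03))
E
```

```text
tray [0.602 0.464] [0.629 0.06 ] [0.488 0.055] [0.467 0.456] 0.4049012225222345 0.40154949881677104 3.823487645034176 mid [0.6155 0.262 ] [0.4775 0.2555]
chest [ 0.82  -0.002] [ 0.839 -0.257] [ 0.655 -0.263] [ 0.641 -0.011] [np.float64(0.256), np.float64(0.184), np.float64(0.252), np.float64(0.179)]
handle [ 0.571 -0.098] [ 0.577 -0.19 ] 0.09219544457292887
panel top front [ 0.608 -0.014] [ 0.618 -0.265] 0.25119912420229495
low end r1 [0.474 0.427]
low end k1 [0.476 0.342]
low end k2 [0.48  0.262]
low end r2 [0.485 0.18 ]
```

```bash
cat >> h.py <<'E'
from scipy.spatial.transform import Rotation as Ro
def go(p,tau=0,psi=3.2):
    "shift and turn (deg) from the present pose to p, tool tilted tau deg forward of straight down"
    st=r.get_state();R0=Ro.from_euler("xyz",st["tcp_rot"]).as_matrix()
    a,t=np.radians(psi),np.radians(tau);X=np.array([np.cos(a),np.sin(a),0]);y=np.array([-np.sin(a),np.cos(a),0])
    z=np.sin(t)*X-np.cos(t)*np.array([0,0,1]);R1=np.c_[np.cross(y,z),y,z]
    print(np.round(np.r_[R0.T@(np.array(p)-st["tool_pos"]),Ro.from_matrix(R0.T@R1).as_rotvec(degrees=True)],4).tolist(),"at",st["tool_pos"].round(3),round(st["time"],1),"F",st["contact_force"].round(1),"gap",round(st["finger_gap"],4))
E
python3 -c "
from h import *
go((.595,-.142,.25))"
```

```text
[-0.6117, -0.5225, 0.0004, -0.0692, -0.0086, -16.8271] at [0.124 0.51  0.25 ] 0.1 F [-0.5  0.9 -0.1] gap 0.085
```

>>> {"method": "arm_command", "body": {
  "targets": [
    [-0.612,-0.522,0,0,0,-16.8,0],
    [-0.612,-0.522,0,0,0,-16.8,0],
    [-0.612,-0.522,0,0,0,-16.8,0],
    [-0.612,-0.522,0,0,0,-16.8,0],
    [-0.612,-0.522,0,0,0,-16.8,0],
    [-0.612,-0.522,0,0,0,-16.8,0],
    [-0.612,-0.522,0,0,0,-16.8,0],
    [-0.612,-0.522,0,0,0,-16.8,0],
    [-0.612,-0.522,0,0,0,-16.8,0],
    [-0.612,-0.522,0,0,0,-16.8,0]
  ],
  "grip_force": 60
}}

```text
time: 1.15
tool_pos: [0.415, 0.107, 0.2504]
tcp_rot: [3.141, 0.0, -3.086]
contact_force: [0.9, 0.9, -0.6]
finger_gap: -0.0001
grasp_force: 0.0
```

```bash
python3 -c "
from h import *
go((.595,-.142,.25))"
```

```text
[-0.166, -0.2586, 0.0004, 0.0132, 0.0224, -0.0366] at [0.415 0.107 0.25 ] 1.1 F [ 0.9  0.9 -0.6] gap -0.0001
```

>>> {"method": "arm_command", "body": {
  "targets": [
    [-0.166,-0.259,0,0,0,0,0],
    [-0.166,-0.259,0,0,0,0,0],
    [-0.166,-0.259,0,0,0,0,0],
    [-0.166,-0.259,0,0,0,0,0],
    [-0.166,-0.259,0,0,0,0,0],
    [-0.166,-0.259,0,0,0,0,0],
    [-0.166,-0.259,0,0,0,0,0],
    [-0.166,-0.259,0.07,0,0,0,0],
    [-0.166,-0.259,0.07,0,0,0,0],
    [-0.166,-0.259,0.07,0,0,0,0]
  ]
}}

```text
time: 2.15
tool_pos: [0.5921, -0.1396, 0.1763]
tcp_rot: [3.139, -0.007, -3.086]
contact_force: [-0.3, 0.2, -0.0]
finger_gap: 0.0
grasp_force: 0.0
```

```bash
python3 -c "
from h import *
go((.595,-.142,.09))
s=snapshot('side');print(proj(s,[.595,-.142,.16]))
c=proj(s,[.595,-.142,.1])[0].astype(int); save(s,'side1.png',(c[0]-70,c[1]-60,c[0]+70,c[1]+45),5)"
```

```text
[-0.0033, -0.0027, 0.0863, 0.1289, -0.4047, -0.0264] at [ 0.592 -0.14   0.176] 2.1 F [-0.3  0.2 -0. ] gap 0.0
[[262.19396291 162.06962307]]
```

View pics/side1.png

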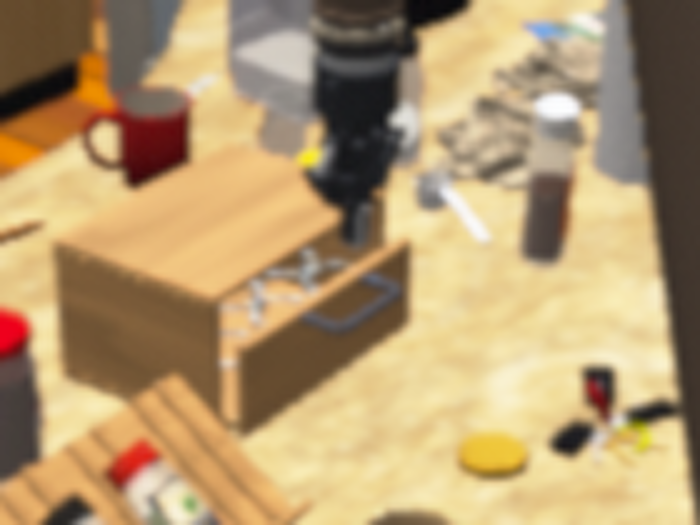

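Side crop: the closed fingertips at (355,240) are above the gap between the panel's top edge and the bar. The bar's outer ends are at about (337,328) and (402,290). I'll triangulate its middle.

```bash
python3 -c "
from h import *
t=np.load('s.npy',allow_pickle=True).item(); s=snapshot('side')
c=proj(s,[.595,-.142,.1])[0].astype(int)
q=lambda a:(c[0]-70+a[0]/5-.4,c[1]-60+a[1]/5-.4); P=lambda a:(105+a[0]/3.2-.34,90+a[1]/3.2-.34)
for a,b in(((337,328),(570,290)),((402,290),(660,293)),((369,309),(615,292))): print(tri(s,q(a),t,P(b)))
print('panel corner L, front top',tri(s,q((242,350)),t,P((492,245))))
"
```

```text
(array([ 0.57230428, -0.09621424,  0.10176531]), np.float64(0.005965612417843139))
(array([ 0.57637187, -0.18974844,  0.09929199]), np.float64(0.0011332162156044475))
(array([ 0.57447854, -0.14271116,  0.10014525]), np.float64(0.0037152331134415505))
panel corner L, front top (array([ 0.60992438, -0.01256403,  0.10363601]), np.float64(0.004610043571654659))
```

>>> {"method": "arm_command", "body": {
  "targets": [
    [-0.003,-0.003,0.04,0,0,0,0],
    [-0.003,-0.003,0.086,0,0,0,0],
    [-0.003,-0.003,0.086,0,0,0,0],
    [0.01,-0.003,0.086,0,0,0,0],
    [0.025,-0.003,0.086,0,0,0,0],
    [0.04,-0.003,0.086,0,0,0,0],
    [0.055,-0.003,0.086,0,0,0,0],
    [0.07,-0.003,0.086,0,0,0,0],
    [0.085,-0.003,0.086,0,0,0,0],
    [0.1,-0.003,0.086,0,0,0,0]
  ]
}}

```text
time: 3.25
tool_pos: [0.497, -0.1486, 0.0986]
tcp_rot: [-3.141, 0.007, -3.085]
contact_force: [4.2, 2.8, -1.8]
finger_gap: -0.0001
grasp_force: 1.8
```

>>> {"method": "arm_command", "body": {
  "targets": [
    [0.005,0,0,0,0,0,0],
    [0.01,0,0,0,0,0,0],
    [0.015,0,0,0,0,0,0],
    [0.018,0,0,0,0,0,0],
    [0.018,0,0,0,0,0,0]
  ]
}}

```text
time: 3.75
tool_pos: [0.4767, -0.1501, 0.0946]
tcp_rot: [-3.141, -0.0, -3.086]
contact_force: [1.8, 0.3, 1.1]
finger_gap: 0.0002
grasp_force: 0.9
```

```bash
python3 -c "
from h import *
go((.48,-.15,.09))"
```

```text
[-0.0033, -0.0001, 0.0046, -0.0258, -0.0014, -0.034] at [ 0.477 -0.15   0.095] 3.8 F [1.8 0.3 1.1] gap 0.0002
```

>>> {"method": "arm_command", "body": {
  "targets": [
    [0.005,0,0,0,0,0,0],
    [0.01,0,0,0,0,0,0],
    [0.015,0,0,0,0,0,0],
    [0.02,0,0,0,0,0,0],
    [0.02,0,0,0,0,0,0]
  ]
}}

```text
time: 4.25
tool_pos: [0.4554, -0.151, 0.094]
tcp_rot: [3.141, -0.002, -3.087]
contact_force: [0.3, 0.2, 0.2]
finger_gap: -0.0002
grasp_force: 0.0
```

>>> {"method": "arm_command", "body": {
  "targets": [
    [0.003,0,0,0,0,0,0],
    [0.006,0,0,0,0,0,0],
    [0.009,0,0,0,0,0,0],
    [0.01,0,0,0,0,0,0],
    [0.01,0,0,0,0,0,0]
  ]
}}

```text
time: 4.75
tool_pos: [0.4528, -0.1512, 0.0945]
tcp_rot: [3.14, 0.012, -3.085]
contact_force: [25.3, 3.0, -17.8]
finger_gap: -0.0003
grasp_force: 12.9
```

>>> {"method": "arm_command", "body": {
  "targets": [
    [-0.004,0,0,0,0,0,0],
    [-0.01,0,0,0,0,0,0],
    [-0.01,0,-0.05,0,0,0,0],
    [-0.01,0,-0.1,0,0,0,0],
    [-0.01,0,-0.15,0,0,0,0.06],
    [-0.01,0.05,-0.18,0,0,0,0.06],
    [-0.01,0.1,-0.18,0,0,0,0.06],
    [-0.01,0.15,-0.18,0,0,0,0.06],
    [-0.01,0.2,-0.18,0,0,0,0.06],
    [-0.01,0.25,-0.18,0,0,0,0.06]
  ]
}}

```text
time: 5.75
tool_pos: [0.4422, 0.0927, 0.2742]
tcp_rot: [-3.141, -0.001, -3.087]
contact_force: [1.0, 0.5, 0.3]
finger_gap: 0.0597
grasp_force: 0.0
```

```bash
python3 -c "
from h import *
s=snapshot('top');np.save('s2.npy',s,allow_pickle=True)
save(s,'crop2.png',(250,130,350,220),6)
go((.5,.26,.25),0)"
```

```text
[-0.0682, 0.1569, 0.0243, 0.2096, -0.1063, 0.3292] at [0.442 0.099 0.274] 5.8 F [-0.4  3.7  0.4] gap 0.0597
```

View pics/crop2.png

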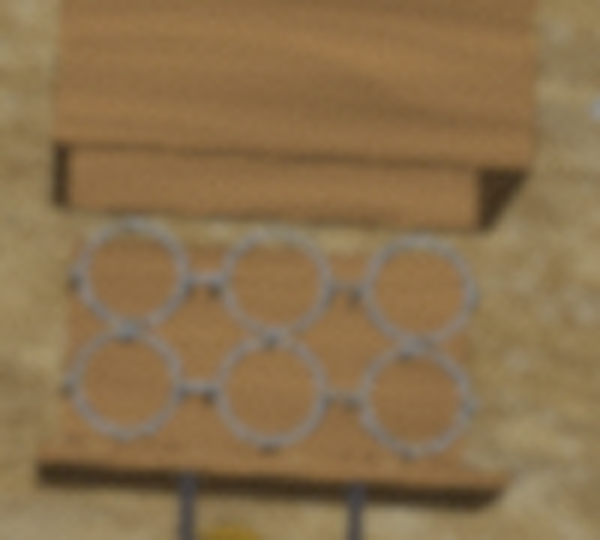

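Crop (6x, offset 250,130): all six rings are clear of the chest. Back ring centres are (132,272), (273,283) and (419,290); front ones are (127,383), (270,392) and (416,399).

```bash
python3 -c "
from h import *
s=np.load('s2.npy',allow_pickle=True).item()
P=np.array([onz(s,250+a/6-.42,130+b/6-.42,.065)[:2] for a,b in((127,383),(270,392),(416,399),(132,272),(273,283),(419,290))])
print(P.round(4))
loc=np.array([(x,y) for x in(-.031,.031) for y in(.08,0,-.08)])
A=loc-loc.mean(0);B=P-P.mean(0);U,_,V=np.linalg.svd(A.T@B);R=(U@V).T
psi=np.degrees(np.arctan2(R[1,0],R[0,0]));print(psi,P.mean(0));F=A@R.T+P.mean(0);print(F.round(4),(P-F).round(4))
"
```

```text
[[ 0.5295 -0.0636]
 [ 0.5328 -0.1429]
 [ 0.5374 -0.2236]
 [ 0.5928 -0.0601]
 [ 0.5948 -0.1391]
 [ 0.5994 -0.2205]]
2.711303371469027 [ 0.56445598 -0.14163928]
[[ 0.5297 -0.0632]
 [ 0.5335 -0.1431]
 [ 0.5373 -0.223 ]
 [ 0.5916 -0.0603]
 [ 0.5954 -0.1402]
 [ 0.5992 -0.2201]] [[-0.0002 -0.0004]
 [-0.0007  0.0002]
 [ 0.0002 -0.0006]
 [ 0.0011  0.0001]
 [-0.0006  0.0011]
 [ 0.0002 -0.0005]]
```

```bash
python3 - <<'E'
from h import *
V={}
for n in("top","side"):
    s=snapshot(n);im=s["image"].astype(int);R,G,B=im[...,0],im[...,1],im[...,2]
    o=[]
    for X in((.547,.423),(.546,.338),(.551,.258),(.559,.181)):
        c=proj(s,[*X,.11])[0];yy,xx=np.mgrid[:384,:512];near=np.hypot(xx-c[0],yy-c[1])<13
        m=near&((R>110)&(G<55)&(B<65) if X[1]in(.423,.181) else (R<55)&(G<55)&(B<55))
        k,l,st,ce=cv2.connectedComponentsWithStats(m.astype(np.uint8))
        i=1+st[1:,4].argmax() if k>1 else 0;o.append(ce[i]);print(n,c.round(1),ce[i].round(1),st[i,4])
    V[n]=(s,o)
for i in range(4):
    p,e=tri(V["top"][0],V["top"][1][i],V["side"][0],V["side"][1][i]);print(p.round(4),e.round(4))
go((.55,.18,.25),-15,3)
E
```

```text
top [123.3 170. ] [123.4 169.9] 78
top [149. 173.] [149.3 172.9] 61
top [173.5 174. ] [174.4 178.5] 16
top [197.3 174.1] [255.5 191.5] 196608
side [173.8 236. ] [173.7 236.2] 36
side [191.5 225.2] [189.9 227. ] 21
side [205.9 215.1] [204.4 217.2] 17
side [218.3 205.8] [217.2 206.6] 24
[0.5477 0.4229 0.1087] 0.0003
[0.5499 0.3408 0.1011] 0.004
[0.5457 0.2601 0.1011] 0.0174
[0.6046 0.0349 0.0007] 0.1507
[-0.1129, 0.0796, 0.0235, -0.1145, 14.883, 0.5022] at [0.442 0.094 0.274] 5.9 F [-0.3  0.3 -0.5] gap 0.0601
```

```bash
cat >> h.py <<'E'
def W(xp,yp,z,psi=3.):
    a=np.radians(psi);return np.array([xp*np.cos(a)-yp*np.sin(a),xp*np.sin(a)+yp*np.cos(a),z])
E
python3 -c "
from h import *
print(W(.558,.2324,.098));go(W(.584,.2324,.195),-15,3)"
```

```text
[0.5450724  0.26128497 0.098     ]
[-0.1391, 0.1608, 0.0784, -0.1145, 14.883, 0.5022] at [0.442 0.094 0.274] 5.9 F [-0.3  0.3 -0.5] gap 0.0601
```

>>> {"method": "arm_command", "body": {
  "targets": [
    [-0.139,0.161,0.02,0,14.9,0.5,0.066],
    [-0.139,0.161,0.02,0,14.9,0.5,0.066],
    [-0.139,0.161,0.04,0,14.9,0.5,0.066],
    [-0.139,0.161,0.06,0,14.9,0.5,0.066],
    [-0.139,0.161,0.078,0,14.9,0.5,0.066],
    [-0.139,0.161,0.078,0,14.9,0.5,0.066],
    [-0.139,0.161,0.078,0,14.9,0.5,0.066],
    [-0.139,0.161,0.078,0,14.9,0.5,0.066]
  ]
}}

```text
time: 6.7
tool_pos: [0.5733, 0.2582, 0.1977]
tcp_rot: [-3.14, -0.259, -3.097]
contact_force: [-0.3, 0.5, 0.0]
finger_gap: 0.0658
grasp_force: 0.0
```

```bash
python3 -c "
from h import *
go(W(.558,.2324,.098),-15,3);print(r.get_state()['qpos'].round(2))
s=snapshot('side');c=proj(s,W(.55,.26,.12))[0].astype(int);a=snapshot('top');d=proj(a,W(.55,.26,.12))[0].astype(int)
A=s['image'][c[1]-50:c[1]+50,c[0]-40:c[0]+40,::-1];B=a['image'][d[1]-50:d[1]+50,d[0]-40:d[0]+40,::-1]
cv2.imwrite('pics/g1.png',cv2.resize(np.hstack([A,B]),None,fx=5,fy=5,interpolation=cv2.INTER_CUBIC));print(c,d)"
```

```text
[0.0015, 0.0045, 0.1035, 0.0315, 0.1339, -0.4214] at [0.573 0.258 0.198] 6.7 F [-0.3  0.5  0. ] gap 0.0658
[0.39 0.54 0.39 1.66 0.08 0.33]
[202 217] [162 176]
```

View pics/g1.png

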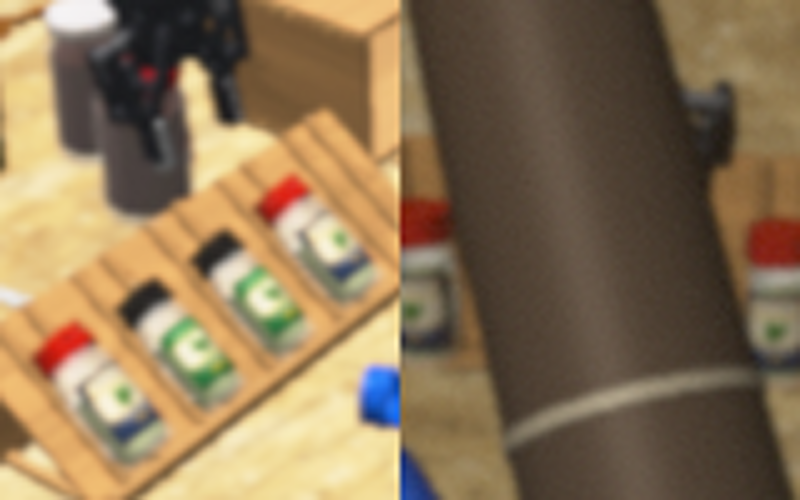

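Side crop: all four jars lie undisturbed. The gripper is above k2, whose black cap is at about (220,252), with the open fingers straddling that line. I'll check my model's cap centres against the side view.

```bash
python3 -c "
from h import *
s=snapshot('side')
for i,(y,x,z,L) in enumerate(((.3924,.571,.101,108),(.3124,.566,.0993,105),(.2324,.566,.0993,105),(.1524,.571,.101,108))):
    lo=np.array([x-.819*(L-10),z-.574*(L-10)]) if 0 else None
    c=proj(s,W(x,y,z))[0];d=(L-10)/1000;b=proj(s,W(x-.819*d,y,z-.574*d))[0]
    print(((c-[162,167])*5).round(), 'bottom',((b-[162,167])*5).round())
"
```

```text
[ 59. 353.] bottom [149. 458.]
[142. 304.] bottom [227. 402.]
[215. 253.] bottom [297. 348.]
[278. 203.] bottom [361. 297.]
```

Model and view agree to about 1 px. Descending onto k2.

>>> {"method": "arm_command", "body": {
  "targets": [
    [0.002,0.004,0.04,0,0,0,0.066],
    [0.002,0.004,0.07,0,0,0,0.066],
    [0.002,0.004,0.09,0,0,0,0.066],
    [0.002,0.004,0.103,0,0,0,0.066],
    [0.002,0.004,0.103,0,0,0,0.066],
    [0.002,0.004,0.103,0,0,0,0.066]
  ]
}}

```text
time: 7.45
tool_pos: [0.5451, 0.2623, 0.0987]
tcp_rot: [-3.141, -0.258, -3.095]
contact_force: [-0.7, -0.2, 0.9]
finger_gap: 0.0662
grasp_force: 0.0
```

>>> {"method": "arm_command", "body": {
  "targets": [
    [0,0,0,0,0,0,0.035],
    [0,0,0,0,0,0,0.03],
    [0,0,0,0,0,0,0.03],
    [0,0,0,0,0,0,0.03]
  ],
  "grip_force": 50
}}

```text
time: 7.85
tool_pos: [0.5457, 0.2608, 0.099]
tcp_rot: [-3.137, -0.257, -3.096]
contact_force: [0.8, -6.6, 5.8]
finger_gap: 0.039
grasp_force: 51.2
```

>>> {"method": "arm_command", "body": {
  "targets": [
    [0.015,0,-0.013,0,0,0,0.03],
    [0.03,0,-0.026,0,0,0,0.03],
    [0.046,0,-0.039,0,0,0,0.03],
    [0.055,0,-0.07,0,0,0,0.03],
    [0.063,0,-0.1,0,0,0,0.03],
    [0.072,0,-0.135,0,0,0,0.03],
    [0.072,0,-0.135,0,-8,0,0.03],
    [0.072,0,-0.135,0,-16,0,0.03]
  ]
}}

```text
time: 8.65
tool_pos: [0.5115, 0.262, 0.2486]
tcp_rot: [3.141, 0.027, -3.095]
contact_force: [0.1, 0.5, -0.5]
finger_gap: 0.0389
grasp_force: 50.5
```

```bash
python3 -c "
from h import *
go((.58,-.061,.25),40,2.7)"
```

```text
[-0.0535, -0.3258, -0.0002, 0.0198, -38.4716, -0.0592] at [0.512 0.262 0.249] 8.7 F [ 0.1  0.5 -0.5] gap 0.0389
```

>>> {"method": "arm_command", "body": {
  "targets": [
    [-0.02,-0.05,0,0,-8,0,0.03],
    [-0.03,-0.1,0,0,-16,0,0.03],
    [-0.04,-0.15,0,0,-24,0,0.03],
    [-0.05,-0.2,0,0,-32,0,0.03],
    [-0.06,-0.25,0,0,-38.5,0,0.03],
    [-0.061,-0.3,0,0,-38.5,0,0.03],
    [-0.061,-0.326,0,0,-38.5,0,0.03],
    [-0.061,-0.326,0,0,-38.5,0,0.03],
    [-0.061,-0.326,0,0,-38.5,0,0.03],
    [-0.061,-0.326,0,0,-38.5,0,0.03]
  ]
}}

```text
time: 9.65
tool_pos: [0.5856, -0.0609, 0.2484]
tcp_rot: [-3.14, 0.692, -3.093]
contact_force: [0.1, -0.1, -1.0]
finger_gap: 0.0387
grasp_force: 51.0
```

```bash
cat >> h.py <<'E'
def look(n,X,w=40,hh=50,k=5):
    o=[]
    for v in("side","top"):
        s=snapshot(v);c=proj(s,X)[0].astype(int);c=np.clip(c,[w,hh],[512-w,384-hh]);print(v,"offset",c-[w,hh]);o.append(s["image"][c[1]-hh:c[1]+hh,c[0]-w:c[0]+w,::-1])
    cv2.imwrite("pics/"+n,cv2.resize(np.hstack(o),None,fx=k,fy=k,interpolation=cv2.INTER_CUBIC))
E
python3 -c "
from h import *
go((.5876,-.0605,.16),40,2.7);look('p1.png',(.59,-.06,.16))
s=snapshot('side')
for L in(0,.105): print(proj(s,[.5916,-.0603,L+.162])) "
```

```text
[0.0548, 0.0003, 0.0694, -0.002, -0.3732, 0.0733] at [ 0.586 -0.061  0.248] 9.7 F [ 0.1 -0.1 -1. ] gap 0.0387
side offset [211 119]
top offset [232 118]
[[250.95578176 168.7491094 ]]
[[250.91780208 146.13625646]]
```

View pics/p1.png

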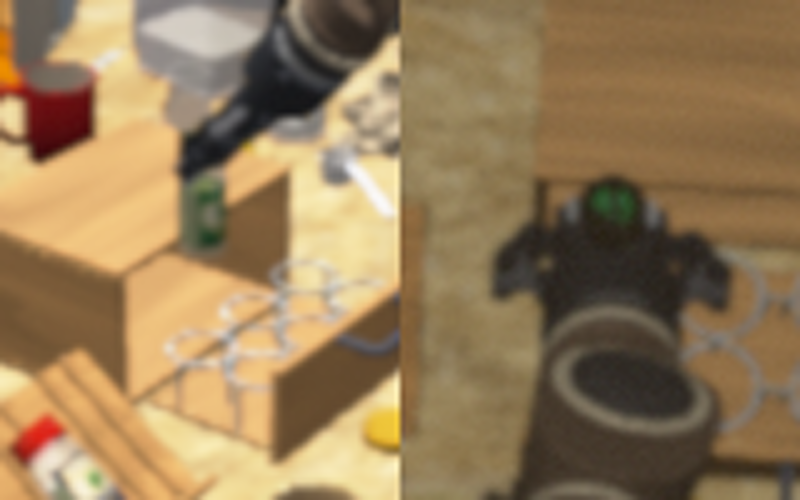

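Side part: the jar hangs upright, edges x≈183–228, underside at about (205,250). Top part: cap disc centre at about (612,207). Computing the jar's offset from the bay.

```bash
python3 -c "
from h import *
s=snapshot('top');print('cap',onz(s,232+212/5-.4,118+207/5-.4,.265))
q=snapshot('side');o=onz(q,211+205.5/5-.4,119+247/5-.4,.162);print('bottom side',o)
im=s['image'].astype(int);c=proj(s,[.59,-.06,.265])[0];yy,xx=np.mgrid[:384,:512]
m=(np.hypot(xx-c[0],yy-c[1])<14)&(im[...,1]>im[...,0]+15)&(im[...,1]>im[...,2]+15);print(c,m.sum(),onz(s,xx[m].mean(),yy[m].mean(),.265))
"
```

```text
cap [ 0.5918467  -0.05989264  0.265     ]
bottom side [ 0.59341063 -0.06752119  0.162     ]
[273.97502471 159.61374219] 35 [ 0.59446285 -0.06088894  0.265     ]
```

>>> {"method": "arm_command", "body": {
  "targets": [
    [0.02,0,0.023,0,-0.4,0,0.03],
    [0.04,0,0.046,0,-0.4,0,0.03],
    [0.055,0,0.065,0,-0.4,0,0.03],
    [0.064,0,0.077,0,-0.4,0,0.03],
    [0.07,0,0.084,0,-0.4,0,0.03],
    [0.076,0,0.091,0,-0.4,0,0.03],
    [0.082,0,0.098,0,-0.4,0,0.03],
    [0.082,0,0.098,0,-0.4,0,0.03]
  ]
}}

```text
time: 10.7
tool_pos: [0.5847, -0.0619, 0.1187]
tcp_rot: [-3.141, 0.696, -3.094]
contact_force: [-0.2, 0.5, -1.3]
finger_gap: 0.039
grasp_force: 51.0
```

```bash
python3 -c "
from h import *
go((.585,-.0605,.106),40,2.7)"
```

```text
[0.0079, 0.0014, 0.01, -0.0386, -0.0997, 0.0209] at [ 0.585 -0.062  0.119] 10.7 F [-0.2  0.5 -1.3] gap 0.039
```

>>> {"method": "arm_command", "body": {
  "targets": [
    [0.002,0.001,0.003,0,0,0,0.03],
    [0.004,0.001,0.005,0,0,0,0.03],
    [0.006,0.001,0.0075,0,0,0,0.03],
    [0.0075,0.001,0.0095,0,0,0,0.03],
    [0.0075,0.001,0.0095,0,0,0,0.03]
  ]
}}

```text
time: 11.2
tool_pos: [0.5854, -0.0611, 0.1075]
tcp_rot: [-3.14, 0.698, -3.094]
contact_force: [-0.9, -0.1, -1.5]
finger_gap: 0.0392
grasp_force: 51.0
```

>>> {"method": "arm_command", "body": {
  "targets": [
    [0.001,0,0.001,0,0,0,0.03],
    [0.0015,0,0.002,0,0,0,0.03],
    [0.0015,0,0.002,0,0,0,0.03]
  ]
}}

```text
time: 11.5
tool_pos: [0.586, -0.0611, 0.1058]
tcp_rot: [-3.14, 0.699, -3.094]
contact_force: [-0.1, 0.3, 0.2]
finger_gap: 0.0391
grasp_force: 51.2
```

>>> {"method": "arm_command", "body": {
  "targets": [
    [0.001,0,0.0015,0,0,0,0.03],
    [0.002,0,0.0025,0,0,0,0.03],
    [0.003,0,0.0035,0,0,0,0.03],
    [0.003,0,0.0035,0,0,0,0.03]
  ]
}}

```text
time: 11.9
tool_pos: [0.5891, -0.061, 0.1056]
tcp_rot: [-3.139, 0.707, -3.092]
contact_force: [-1.4, 2.2, 10.3]
finger_gap: 0.039
grasp_force: 52.1
```

```bash
python3 -c "
from h import *
go((.585,-.0605,.106),40,2.7);look('p2.png',(.59,-.06,.09))"
```

```text
[0.0028, 0.0007, -0.003, -0.0438, 0.5204, 0.0906] at [ 0.589 -0.061  0.106] 11.9 F [-1.4  2.2 10.3] gap 0.039
side offset [211 133]
top offset [231 123]
```

View pics/p2.png

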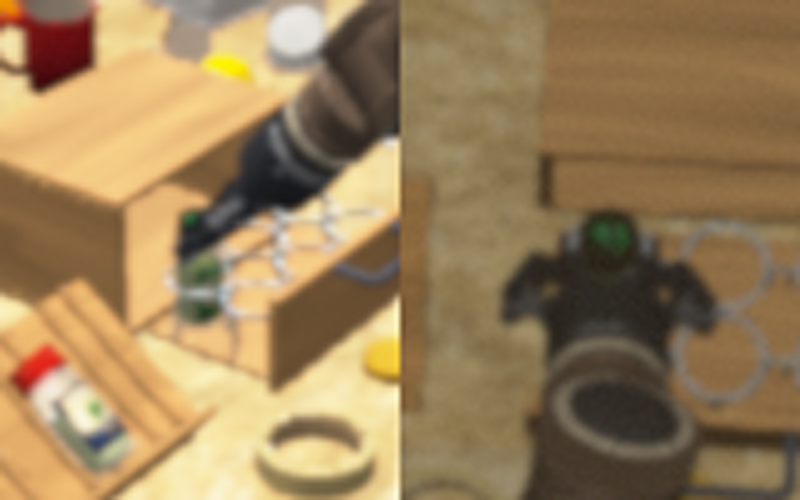

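The jar stands through the back-left ring on the floor: 10 N at the expected height, and the ring is visible round it at (205,290). Releasing and backing off.

>>> {"method": "arm_command", "body": {
  "targets": [
    [-0.001,0,-0.002,0,0,0,0.039],
    [-0.001,0,-0.002,0,0,0,0.05],
    [-0.001,0,-0.002,0,0,0,0.06],
    [-0.001,0,-0.002,0,0,0,0.06],
    [0,0,-0.02,0,0,0,0.06],
    [0,0,-0.06,0,0,0,0.06],
    [0,0,-0.11,0,0,0,0.06],
    [0,0,-0.15,0,0,0,0.06],
    [0,0,-0.15,0,8,0,0.06],
    [0,0,-0.15,0,16,0,0.06]
  ]
}}

```text
time: 13.0
tool_pos: [0.4876, -0.0658, 0.2199]
tcp_rot: [-3.138, 0.422, -3.094]
contact_force: [0.6, 0.6, -0.2]
finger_gap: 0.0599
grasp_force: 0.0
```

```bash
python3 -c "
from h import *
s=snapshot('top');save(s,'p3.png',(250,120,330,220),6)
for yp in (.3124,):go(W(.584,yp,.195),-15,3)"
```

```text
[-0.0782, 0.4043, 0.0592, -0.1282, 38.5353, -0.3178] at [ 0.491 -0.066  0.219] 13.1 F [ 7.3 -1.8  3.3] gap 0.06
```

View pics/p3.png

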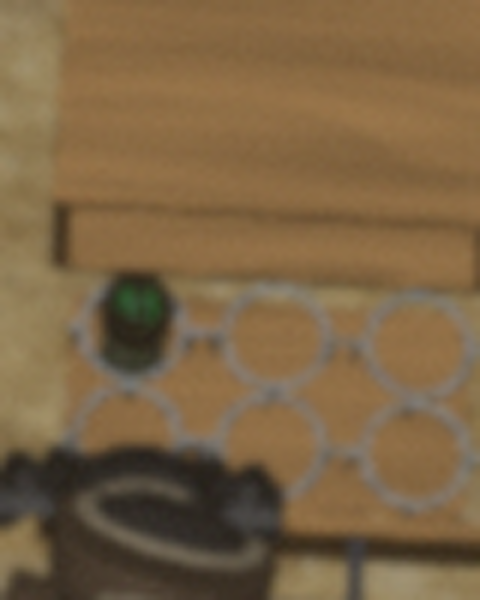

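The jar stands alone in its back-left ring, black cap with green mark at (135,310). Next is k1, the left black jar.

>>> {"method": "arm_command", "body": {
  "targets": [
    [-0.008,0.045,0,0,8,0,0.066],
    [-0.017,0.09,0,0,16,0,0.066],
    [-0.026,0.135,0.01,0,24,0,0.066],
    [-0.035,0.18,0.02,0,32,0,0.066],
    [-0.044,0.225,0.03,0,38.5,-0.3,0.066],
    [-0.053,0.27,0.04,0,38.5,-0.3,0.066],
    [-0.062,0.315,0.05,0,38.5,-0.3,0.066],
    [-0.07,0.36,0.059,0,38.5,-0.3,0.066],
    [-0.078,0.403,0.059,0,38.5,-0.3,0.066],
    [-0.078,0.403,0.059,0,38.5,-0.3,0.066]
  ]
}}

```text
time: 14.05
tool_pos: [0.5654, 0.3467, 0.1897]
tcp_rot: [-3.141, -0.255, -3.085]
contact_force: [-0.8, -0.2, -0.2]
finger_gap: 0.066
grasp_force: 0.0
```

```bash
python3 -c "
from h import *
go(W(.584,.311,.195),-15,3);go(W(.558,.311,.098),-15,3)"
```

```text
[0.0002, -0.0057, -0.0054, -0.1001, 0.3879, 0.241] at [0.565 0.347 0.19 ] 14.1 F [-0.8 -0.2 -0.2] gap 0.066
[0.0008, -0.0055, 0.095, -0.1001, 0.3879, 0.241] at [0.565 0.347 0.19 ] 14.1 F [-0.8 -0.2 -0.2] gap 0.066
```

>>> {"method": "arm_command", "body": {
  "targets": [
    [0.001,-0.0055,0,0,0.4,0.2,0.066],
    [0.001,-0.0055,0.035,0,0.4,0.2,0.066],
    [0.001,-0.0055,0.065,0,0.4,0.2,0.066],
    [0.001,-0.0055,0.085,0,0.4,0.2,0.066],
    [0.001,-0.0055,0.095,0,0.4,0.2,0.066],
    [0.001,-0.0055,0.095,0,0.4,0.2,0.066],
    [0.001,-0.0055,0.095,0,0.4,0.2,0.066]
  ]
}}

```text
time: 14.75
tool_pos: [0.5419, 0.334, 0.1025]
tcp_rot: [-3.14, -0.259, -3.095]
contact_force: [-0.6, 0.3, 0.6]
finger_gap: 0.0662
grasp_force: 0.0
```

>>> {"method": "arm_command", "body": {
  "targets": [
    [0,0,0,0,0,0,0.035],
    [0,0,0,0,0,0,0.03],
    [0,0,0,0,0,0,0.03],
    [0,0,0,0,0,0,0.03]
  ]
}}

```text
time: 15.15
tool_pos: [0.5422, 0.3397, 0.105]
tcp_rot: [3.132, -0.256, -3.09]
contact_force: [-2.4, 12.6, 8.2]
finger_gap: 0.0389
grasp_force: 51.6
```

>>> {"method": "arm_command", "body": {
  "targets": [
    [0,0,0,0,0,0,0.05],
    [0,0,0,0,0,0,0.055],
    [0,0,0,0,0,0,0.055]
  ]
}}

```text
time: 15.45
tool_pos: [0.5414, 0.3343, 0.1015]
tcp_rot: [-3.139, -0.26, -3.094]
contact_force: [0.3, 0.6, -0.6]
finger_gap: 0.0549
grasp_force: 0.0
```

```bash
python3 -c "
from h import *
go(W(.558,.3110,.098),-15,3)"
```

```text
[-0.0007, 0.0055, 0.0034, -0.1025, 0.1097, -0.2684] at [0.541 0.334 0.101] 15.4 F [ 0.3  0.6 -0.6] gap 0.0549
```

>>> {"method": "arm_command", "body": {
  "targets": [
    [-0.001,0.0055,0.0035,0,0,0,0.055],
    [-0.001,0.0055,0.0035,0,0,0,0.055],
    [-0.001,0.0055,0.0035,0,0,0,0.035],
    [-0.001,0.0055,0.0035,0,0,0,0.03],
    [-0.001,0.0055,0.0035,0,0,0,0.03],
    [-0.001,0.0055,0.0035,0,0,0,0.03]
  ]
}}

```text
time: 16.05
tool_pos: [0.541, 0.3403, 0.0977]
tcp_rot: [-3.14, -0.26, -3.094]
contact_force: [-0.8, 2.7, -0.7]
finger_gap: 0.0392
grasp_force: 50.7
```

>>> {"method": "arm_command", "body": {
  "targets": [
    [0.015,0,-0.013,0,0,0,0.03],
    [0.03,0,-0.026,0,0,0,0.03],
    [0.046,0,-0.039,0,0,0,0.03],
    [0.055,0,-0.07,0,0,0,0.03],
    [0.063,0,-0.1,0,0,0,0.03],
    [0.072,0,-0.135,0,0,0,0.03],
    [0.072,0,-0.135,0,-8,0,0.03],
    [0.072,0,-0.135,0,-16,0,0.03],
    [0.072,0,-0.135,0,-16,0,0.03]
  ]
}}

```text
time: 16.95
tool_pos: [0.502, 0.3379, 0.2488]
tcp_rot: [-3.14, 0.022, -3.091]
contact_force: [-0.7, -0.6, 0.1]
finger_gap: 0.0394
grasp_force: 50.8
```

```bash
python3 -c "
from h import *
go((.5894,-.1404,.25),40,2.7)"
```

```text
[-0.063, -0.4821, 0.0008, 0.0061, -38.7273, 0.2269] at [0.502 0.338 0.249] 16.9 F [-0.7 -0.6  0.1] gap 0.0394
```

>>> {"method": "arm_command", "body": {
  "targets": [
    [-0.01,-0.05,0,0,-8,0,0.03],
    [-0.02,-0.1,0,0,-16,0,0.03],
    [-0.03,-0.15,0,0,-24,0,0.03],
    [-0.04,-0.2,0,0,-32,0,0.03],
    [-0.05,-0.25,0,0,-38.7,0.2,0.03],
    [-0.055,-0.3,0,0,-38.7,0.2,0.03],
    [-0.06,-0.35,0,0,-38.7,0.2,0.03],
    [-0.063,-0.4,0,0,-38.7,0.2,0.03],
    [-0.063,-0.45,0,0,-38.7,0.2,0.03],
    [-0.063,-0.482,0,0,-38.7,0.2,0.03]
  ]
}}

```text
time: 17.95
tool_pos: [0.5919, -0.1424, 0.2505]
tcp_rot: [-3.141, 0.694, -3.097]
contact_force: [1.0, 0.2, -0.5]
finger_gap: 0.0393
grasp_force: 50.9
```

>>> {"method": "arm_command", "body": {
  "targets": [
    [0,0,0,0,0,0,0.03],
    [0,0,0,0,0,0,0.03],
    [0,0,0,0,0,0,0.03],
    [0,0,0,0,0,0,0.03]
  ]
}}

```text
time: 18.35
tool_pos: [0.5924, -0.1382, 0.2493]
tcp_rot: [-3.14, 0.694, -3.093]
contact_force: [0.0, 0.4, -1.0]
finger_gap: 0.0391
grasp_force: 51.1
```

```bash
cat >> h.py <<'E'
def green(X,h):
    s=snapshot('top');im=s['image'].astype(int);c=proj(s,[*X,h])[0];yy,xx=np.mgrid[:384,:512]
    m=(np.hypot(xx-c[0],yy-c[1])<14)&(im[...,1]>im[...,0]+15)&(im[...,1]>im[...,2]+15);print('green',m.sum(),onz(s,xx[m].mean(),yy[m].mean(),h))
def red(X,h):
    s=snapshot('top');im=s['image'].astype(int);c=proj(s,[*X,h])[0];yy,xx=np.mgrid[:384,:512]
    m=(np.hypot(xx-c[0],yy-c[1])<16)&(im[...,0]>100)&(im[...,1]<60)&(im[...,2]<70);print('red',m.sum(),onz(s,xx[m].mean(),yy[m].mean(),h))
E
python3 -c "
from h import *
go((.5894,-.1404,.119),40,2.7);green((.595,-.14),.265)"
```

```text
[0.0858, -0.002, 0.0981, -0.026, -0.2161, 0.0446] at [ 0.592 -0.138  0.249] 18.4 F [ 0.   0.4 -1. ] gap 0.0391
green 34 [ 0.60148807 -0.13803725  0.265     ]
```

>>> {"method": "arm_command", "body": {
  "targets": [
    [0.01,-0.002,0,0,0,0,0.03],
    [0.023,-0.002,0.023,0,0,0,0.03],
    [0.043,-0.002,0.046,0,0,0,0.03],
    [0.058,-0.002,0.065,0,0,0,0.03],
    [0.067,-0.002,0.077,0,0,0,0.03],
    [0.073,-0.002,0.084,0,0,0,0.03],
    [0.079,-0.002,0.091,0,0,0,0.03],
    [0.086,-0.002,0.098,0,0,0,0.03],
    [0.086,-0.002,0.098,0,0,0,0.03],
    [0.086,-0.002,0.098,0,0,0,0.03]
  ]
}}

```text
time: 19.4
tool_pos: [0.5894, -0.1419, 0.119]
tcp_rot: [-3.14, 0.695, -3.095]
contact_force: [1.1, -0.7, -0.8]
finger_gap: 0.0391
grasp_force: 51.1
```

>>> {"method": "arm_command", "body": {
  "targets": [
    [0.003,0,0.004,0,0,0,0.03],
    [0.006,0,0.007,0,0,0,0.03],
    [0.0075,0,0.009,0,0,0,0.03],
    [0.009,0,0.0105,0,0,0,0.03],
    [0.009,0,0.0105,0,0,0,0.03]
  ]
}}

```text
time: 19.9
tool_pos: [0.5892, -0.142, 0.1049]
tcp_rot: [-3.14, 0.695, -3.095]
contact_force: [0.5, 0.1, -1.0]
finger_gap: 0.0395
grasp_force: 51.4
```

>>> {"method": "arm_command", "body": {
  "targets": [
    [0.001,0,0.001,0,0,0,0.03],
    [0.002,0,0.002,0,0,0,0.03],
    [0.0025,0,0.003,0,0,0,0.03],
    [0.0025,0,0.003,0,0,0,0.03]
  ]
}}

```text
time: 20.3
tool_pos: [0.5915, -0.142, 0.1047]
tcp_rot: [-3.139, 0.702, -3.093]
contact_force: [-1.2, 2.4, 10.0]
finger_gap: 0.0391
grasp_force: 52.2
```

>>> {"method": "arm_command", "body": {
  "targets": [
    [-0.001,0,-0.002,0,0,0,0.039],
    [-0.001,0,-0.002,0,0,0,0.05],
    [-0.001,0,-0.002,0,0,0,0.06],
    [-0.001,0,-0.002,0,0,0,0.06],
    [0,0,-0.02,0,0,0,0.06],
    [0,0,-0.06,0,0,0,0.06],
    [0,0,-0.11,0,0,0,0.06],
    [0,0,-0.15,0,0,0,0.06],
    [0,0,-0.15,0,8,0,0.06],
    [0,0,-0.15,0,16,0,0.06]
  ]
}}

```text
time: 21.3
tool_pos: [0.4914, -0.1468, 0.2199]
tcp_rot: [-3.136, 0.416, -3.096]
contact_force: [1.2, -0.0, 0.3]
finger_gap: 0.0599
grasp_force: 0.0
```

>>> {"method": "arm_command", "body": {
  "targets": [
    [0,0.02,0,0,0,0,0.066],
    [0,0.04,0,0,0,0,0.066],
    [0,0.04,0,0,0,0,0.066]
  ]
}}

```text
time: 21.6
tool_pos: [0.4913, -0.1048, 0.2157]
tcp_rot: [-3.141, 0.414, -3.094]
contact_force: [0.8, 0.3, -0.2]
finger_gap: 0.0658
grasp_force: 0.0
```

```bash
python3 -c "
from h import *
green((.595,-.14),.123);green((.5916,-.06),.123)
go(W(.588,.152,.197),-15,3)"
```

```text
green 28 [ 0.59708625 -0.14221016  0.123     ]
green 25 [ 0.59682498 -0.06179755  0.123     ]
[-0.0852, 0.2843, 0.0577, -0.1161, 38.7823, -0.3469] at [ 0.491 -0.106  0.216] 21.7 F [-1.3 -0.2 -0.2] gap 0.0661
```

>>> {"method": "arm_command", "body": {
  "targets": [
    [-0.012,0.04,0,0,8,0,0.066],
    [-0.024,0.08,0.005,0,16,0,0.066],
    [-0.036,0.12,0.01,0,24,0,0.066],
    [-0.048,0.16,0.02,0,32,0,0.066],
    [-0.06,0.2,0.03,0,38.8,-0.3,0.066],
    [-0.072,0.24,0.045,0,38.8,-0.3,0.066],
    [-0.085,0.284,0.058,0,38.8,-0.3,0.066],
    [-0.085,0.284,0.058,0,38.8,-0.3,0.066],
    [-0.085,0.284,0.058,0,38.8,-0.3,0.066],
    [-0.085,0.284,0.058,0,38.8,-0.3,0.066]
  ]
}}

```text
time: 22.7
tool_pos: [0.5796, 0.1809, 0.1972]
tcp_rot: [-3.14, -0.262, -3.093]
contact_force: [0.0, -0.1, 1.1]
finger_gap: 0.0654
grasp_force: 0.0
```

```bash
python3 -c "
from h import *
go(W(.562,.152,.0997),-15,3)"
```

```text
[0.0002, 0.0018, 0.101, -0.0555, 0.0027, -0.1959] at [0.58  0.181 0.197] 22.7 F [ 0.  -0.1  1.1] gap 0.0654
```

>>> {"method": "arm_command", "body": {
  "targets": [
    [0,0.001,0.035,0,0,0,0.066],
    [0,0.001,0.065,0,0,0,0.066],
    [0,0.001,0.09,0,0,0,0.066],
    [0,0.001,0.101,0,0,0,0.066],
    [0,0.001,0.101,0,0,0,0.066],
    [0,0.001,0.101,0,0,0,0.066]
  ]
}}

```text
time: 23.3
tool_pos: [0.5541, 0.1811, 0.1011]
tcp_rot: [-3.14, -0.26, -3.093]
contact_force: [0.0, 0.1, -0.7]
finger_gap: 0.066
grasp_force: 0.0
```

>>> {"method": "arm_command", "body": {
  "targets": [
    [0,0,0,0,0,0,0.045],
    [0,0,0,0,0,0,0.036],
    [0,0,0,0,0,0,0.036],
    [0,0,0,0,0,0,0.036]
  ]
}}

```text
time: 23.7
tool_pos: [0.5542, 0.181, 0.101]
tcp_rot: [-3.139, -0.259, -3.092]
contact_force: [-0.5, -4.3, 6.8]
finger_gap: 0.0431
grasp_force: 50.5
```

>>> {"method": "arm_command", "body": {
  "targets": [
    [0.015,0,-0.013,0,0,0,0.036],
    [0.03,0,-0.026,0,0,0,0.036],
    [0.046,0,-0.039,0,0,0,0.036],
    [0.055,0,-0.07,0,0,0,0.036],
    [0.063,0,-0.1,0,0,0,0.036],
    [0.072,0,-0.135,0,0,0,0.036],
    [0.072,0,-0.135,0,-8,0,0.036],
    [0.072,0,-0.135,0,-16,0,0.036],
    [0.072,0,-0.135,0,-16,0,0.036]
  ]
}}

```text
time: 24.6
tool_pos: [0.5146, 0.1797, 0.2504]
tcp_rot: [-3.141, 0.021, -3.09]
contact_force: [-1.8, -0.3, -1.7]
finger_gap: 0.0437
grasp_force: 51.0
```

```bash
python3 -c "
from h import *
go((.593,-.2203,.25),40,2.7)"
```

```text
[-0.0575, -0.4035, 0.0018, 0.0718, -38.8191, 0.2741] at [0.515 0.18  0.25 ] 24.6 F [-1.8 -0.3 -1.7] gap 0.0437
```

>>> {"method": "arm_command", "body": {
  "targets": [
    [-0.01,-0.045,0,0,-8,0,0.036],
    [-0.02,-0.09,0,0,-16,0,0.036],
    [-0.03,-0.135,0,0,-24,0,0.036],
    [-0.04,-0.18,0,0,-32,0,0.036],
    [-0.05,-0.225,0,0,-38.8,0.3,0.036],
    [-0.055,-0.27,0,0,-38.8,0.3,0.036],
    [-0.058,-0.315,0,0,-38.8,0.3,0.036],
    [-0.058,-0.36,0,0,-38.8,0.3,0.036],
    [-0.058,-0.404,0,0,-38.8,0.3,0.036],
    [-0.058,-0.404,0,0,-38.8,0.3,0.036]
  ]
}}

```text
time: 25.6
tool_pos: [0.5971, -0.2257, 0.2504]
tcp_rot: [3.14, 0.692, -3.103]
contact_force: [-0.1, 0.6, -1.5]
finger_gap: 0.0438
grasp_force: 51.6
```

>>> {"method": "arm_command", "body": {
  "targets": [
    [0,0,0,0,0,0,0.036],
    [0,0,0,0,0,0,0.036],
    [0,0,0,0,0,0,0.036],
    [0,0,0,0,0,0,0.036]
  ]
}}

```text
time: 26.0
tool_pos: [0.5972, -0.2191, 0.2504]
tcp_rot: [3.141, 0.695, -3.094]
contact_force: [-0.6, -0.1, -1.7]
finger_gap: 0.0439
grasp_force: 51.6
```

```bash
python3 -c "
from h import *
go((.593,-.2203,.155),40,2.7);red((.599,-.22),.27);look('p4.png',(.59,-.22,.2))
s=snapshot('side')
for L in(0,.108): print(proj(s,[.5992,-.2201,L+.16])) "
```

```text
[0.0643, -0.0011, 0.0706, 0.0301, -0.2073, 0.0075] at [ 0.597 -0.219  0.25 ] 26.0 F [-0.6 -0.1 -1.7] gap 0.0439
red 146 [ 0.5989705  -0.21843029  0.27      ]
side offset [234  98]
top offset [285 120]
[[272.17130289 155.60103019]]
[[272.74572749 133.28837732]]
```

View pics/p4.png

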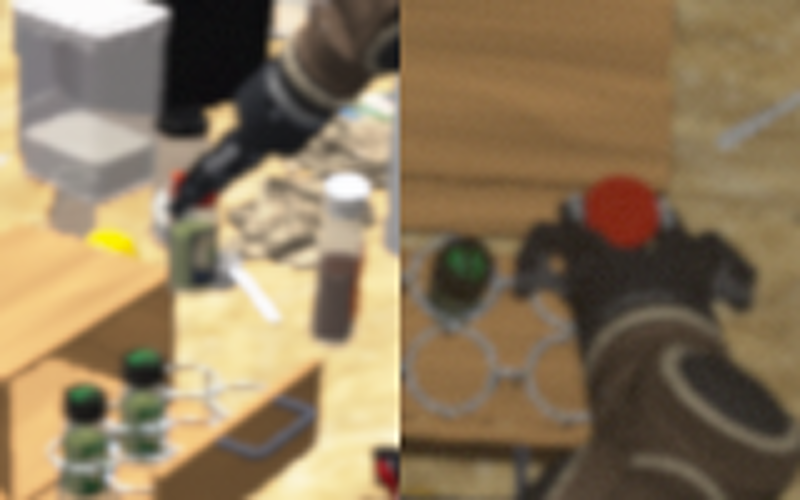

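Left: the red jar hangs upright, underside at about (195,283), and both black jars stand in rings at (85,440) and (143,405). Right: the red disc is centred at about (622,212), so the axis is at about (.599,-.218), within 2 mm of bay5.

>>> {"method": "arm_command", "body": {
  "targets": [
    [0.001,-0.0014,-0.001,0,0,0,0.036],
    [0.021,-0.0014,0.022,0,0,0,0.036],
    [0.041,-0.0014,0.046,0,0,0,0.036],
    [0.053,-0.0014,0.061,0,0,0,0.036],
    [0.057,-0.0014,0.066,0,0,0,0.036],
    [0.06,-0.0014,0.07,0,0,0,0.036],
    [0.063,-0.0014,0.074,0,0,0,0.036],
    [0.066,-0.0014,0.078,0,0,0,0.036],
    [0.07,-0.0014,0.082,0,0,0,0.036],
    [0.07,-0.0014,0.082,0,0,0,0.036]
  ]
}}

```text
time: 27.2
tool_pos: [0.596, -0.2217, 0.1423]
tcp_rot: [3.141, 0.695, -3.096]
contact_force: [1.8, 0.8, -1.8]
finger_gap: 0.0433
grasp_force: 51.7
```

```bash
python3 -c "
from h import *
go((.596,-.2205,.119),40,2.7)"
```

```text
[0.0149, 0.0012, 0.018, -0.0278, -0.1838, -0.0617] at [ 0.596 -0.222  0.142] 27.2 F [ 1.8  0.8 -1.8] gap 0.0433
```

>>> {"method": "arm_command", "body": {
  "targets": [
    [0.004,0.001,0.005,0,0,0,0.036],
    [0.008,0.001,0.01,0,0,0,0.036],
    [0.012,0.001,0.0145,0,0,0,0.036],
    [0.015,0.001,0.018,0,0,0,0.036],
    [0.018,0.001,0.0215,0,0,0,0.036],
    [0.02,0.001,0.0245,0,0,0,0.036],
    [0.02,0.001,0.0245,0,0,0,0.036]
  ]
}}

```text
time: 27.9
tool_pos: [0.5958, -0.2209, 0.1098]
tcp_rot: [3.141, 0.693, -3.097]
contact_force: [2.2, -0.1, -1.7]
finger_gap: 0.0437
grasp_force: 51.8
```

>>> {"method": "arm_command", "body": {
  "targets": [
    [0.001,0,0.001,0,0,0,0.036],
    [0.002,0,0.0025,0,0,0,0.036],
    [0.002,0,0.0025,0,0,0,0.036]
  ]
}}

```text
time: 28.2
tool_pos: [0.5972, -0.2209, 0.1094]
tcp_rot: [-3.141, 0.698, -3.095]
contact_force: [-1.8, 2.7, 7.6]
finger_gap: 0.043
grasp_force: 52.3
```

>>> {"method": "arm_command", "body": {
  "targets": [
    [-0.001,0,-0.001,0,0,0,0.043],
    [-0.001,0,-0.001,0,0,0,0.053],
    [-0.001,0,-0.001,0,0,0,0.063],
    [-0.001,0,-0.001,0,0,0,0.063],
    [0,0,-0.02,0,0,0,0.063],
    [0,0,-0.06,0,0,0,0.063],
    [0,0,-0.11,0,0,0,0.063],
    [0,0,-0.15,0,0,0,0.063],
    [0,0,-0.15,0,8,0,0.063],
    [0,0,-0.15,0,16,0,0.063]
  ]
}}

```text
time: 29.2
tool_pos: [0.4984, -0.2261, 0.2258]
tcp_rot: [-3.138, 0.414, -3.097]
contact_force: [1.7, -0.8, -0.7]
finger_gap: 0.063
grasp_force: 0.0
```

>>> {"method": "arm_command", "body": {
  "targets": [
    [0,0.04,-0.01,0,0,0,0.066],
    [0,0.08,-0.01,0,0,0,0.066],
    [0,0.12,-0.01,0,0,0,0.066],
    [0,0.16,-0.01,0,0,0,0.066],
    [0,0.2,-0.01,0,0,0,0.066],
    [0,0.2,-0.01,0,0,0,0.066],
    [0,0.2,-0.01,0,0,0,0.066]
  ]
}}

```text
time: 29.9
tool_pos: [0.487, -0.0247, 0.232]
tcp_rot: [-3.141, 0.415, -3.093]
contact_force: [-0.4, 0.1, -0.5]
finger_gap: 0.0661
grasp_force: 0.0
```

```bash
python3 -c "
from h import *
red((.599,-.22),.126);green((.595,-.14),.123);green((.5916,-.06),.123)
go(W(.588,.392,.197),-15,3)"
```

```text
red 117 [ 0.59849712 -0.21924736  0.126     ]
green 24 [ 0.59591482 -0.14296591  0.123     ]
green 27 [ 0.59643959 -0.06162396  0.123     ]
[-0.0767, 0.445, 0.0719, -0.0419, 38.7813, -0.4834] at [ 0.487 -0.027  0.232] 30.1 F [ 0.3 -1.2  0.3] gap 0.0657
```

All three stand centred in their bays. Now r1, the last red jar.

>>> {"method": "arm_command", "body": {
  "targets": [
    [-0.008,0.045,0,0,8,0,0.066],
    [-0.016,0.09,0,0,16,0,0.066],
    [-0.024,0.135,0.01,0,24,0,0.066],
    [-0.032,0.18,0.02,0,32,0,0.066],
    [-0.04,0.225,0.03,0,38.8,-0.5,0.066],
    [-0.048,0.27,0.04,0,38.8,-0.5,0.066],
    [-0.056,0.315,0.05,0,38.8,-0.5,0.066],
    [-0.064,0.36,0.06,0,38.8,-0.5,0.066],
    [-0.072,0.405,0.072,0,38.8,-0.5,0.066],
    [-0.077,0.444,0.072,0,38.8,-0.5,0.066]
  ]
}}

```text
time: 31.05
tool_pos: [0.5681, 0.4227, 0.1942]
tcp_rot: [-3.14, -0.264, -3.091]
contact_force: [0.6, -0.6, -0.2]
finger_gap: 0.0662
grasp_force: 0.0
```

>>> {"method": "arm_command", "body": {
  "targets": [
    [0,0,0,0,0,0,0.066],
    [0,0,0,0,0,0,0.066],
    [0,0,0,0,0,0,0.066],
    [0,0,0,0,0,0,0.066]
  ]
}}

```text
time: 31.45
tool_pos: [0.567, 0.4206, 0.198]
tcp_rot: [-3.141, -0.261, -3.09]
contact_force: [-0.6, -0.3, 0.6]
finger_gap: 0.0658
grasp_force: 0.0
```

```bash
python3 -c "
from h import *
go(W(.562,.3915,.1),-15,3)"
```

```text
[0.0001, 0.0012, 0.1015, -0.0086, 0.0292, -0.039] at [0.567 0.421 0.198] 31.4 F [-0.6 -0.3  0.6] gap 0.0658
```

>>> {"method": "arm_command", "body": {
  "targets": [
    [0,0.001,0.035,0,0,0,0.066],
    [0,0.001,0.065,0,0,0,0.066],
    [0,0.001,0.09,0,0,0,0.066],
    [0,0.001,0.101,0,0,0,0.066],
    [0,0.001,0.101,0,0,0,0.066],
    [0,0.001,0.101,0,0,0,0.066]
  ]
}}

```text
time: 32.05
tool_pos: [0.5408, 0.4217, 0.1013]
tcp_rot: [3.141, -0.26, -3.088]
contact_force: [0.1, 0.7, -0.2]
finger_gap: 0.0661
grasp_force: 0.0
```

>>> {"method": "arm_command", "body": {
  "targets": [
    [0,0,0,0,0,0,0.045],
    [0,0,0,0,0,0,0.036],
    [0,0,0,0,0,0,0.036],
    [0,0,0,0,0,0,0.036]
  ]
}}

```text
time: 32.45
tool_pos: [0.541, 0.421, 0.1017]
tcp_rot: [-3.14, -0.26, -3.088]
contact_force: [0.7, -5.1, 5.8]
finger_gap: 0.0434
grasp_force: 50.3
```

>>> {"method": "arm_command", "body": {
  "targets": [
    [0.015,0,-0.013,0,0,0,0.036],
    [0.03,0,-0.026,0,0,0,0.036],
    [0.046,0,-0.039,0,0,0,0.036],
    [0.055,0,-0.07,0,0,0,0.036],
    [0.063,0,-0.1,0,0,0,0.036],
    [0.072,0,-0.135,0,0,0,0.036],
    [0.072,0,-0.135,0,-8,0,0.036],
    [0.072,0,-0.135,0,-16,0,0.036],
    [0.072,0,-0.135,0,-16,0,0.036]
  ]
}}

```text
time: 33.35
tool_pos: [0.5012, 0.4196, 0.2505]
tcp_rot: [3.141, 0.019, -3.084]
contact_force: [-1.1, -1.7, -0.1]
finger_gap: 0.0433
grasp_force: 50.9
```

```bash
python3 -c "
from h import *
go((.5305,-.1435,.25),40,2.7)"
```

```text
[0.003, -0.5639, 0.0001, 0.247, -38.905, 0.5423] at [0.501 0.42  0.251] 33.4 F [-1.1 -1.7 -0.1] gap 0.0433
```

>>> {"method": "arm_command", "body": {
  "targets": [
    [0,-0.05,0,0,-8,0,0.036],
    [0,-0.1,0,0,-16,0,0.036],
    [0,-0.15,0,0,-24,0,0.036],
    [0,-0.2,0,0,-32,0,0.036],
    [0.003,-0.25,0,0,-38.9,0.5,0.036],
    [0.003,-0.3,0,0,-38.9,0.5,0.036],
    [0.003,-0.35,0,0,-38.9,0.5,0.036],
    [0.003,-0.4,0,0,-38.9,0.5,0.036],
    [0.003,-0.45,0,0,-38.9,0.5,0.036],
    [0.003,-0.5,0,0,-38.9,0.5,0.036]
  ]
}}

```text
time: 34.35
tool_pos: [0.529, -0.0791, 0.2514]
tcp_rot: [3.137, 0.698, -3.097]
contact_force: [1.6, 0.3, -0.5]
finger_gap: 0.0432
grasp_force: 51.1
```

>>> {"method": "arm_command", "body": {
  "targets": [
    [0,-0.04,0,0,0,0,0.036],
    [0,-0.064,0,0,0,0,0.036],
    [0,-0.064,0,0,0,0,0.036],
    [0,-0.064,0,0,0,0,0.036],
    [0,-0.064,0,0,0,0,0.036]
  ]
}}

```text
time: 34.85
tool_pos: [0.5325, -0.1406, 0.2494]
tcp_rot: [3.137, 0.696, -3.097]
contact_force: [-0.1, -0.1, -0.6]
finger_gap: 0.0432
grasp_force: 51.2
```

```bash
python3 -c "
from h import *
go((.530,-.1435,.142),40,2.7);red((.533,-.143),.27);look('p5.png',(.535,-.143,.2))
s=snapshot('side')
for L in(0,.108): print(proj(s,[.5335,-.1431,L+.16])) "
```

```text
[0.0709, -0.0031, 0.0807, 0.1505, -0.114, -0.104] at [ 0.533 -0.141  0.249] 34.9 F [-0.1 -0.1 -0.6] gap 0.0432
red 161 [ 0.53523004 -0.13965766  0.27      ]
side offset [233 107]
top offset [258 135]
[[273.67529584 166.12438231]]
[[274.32182427 143.08989069]]
```

View pics/p5.png

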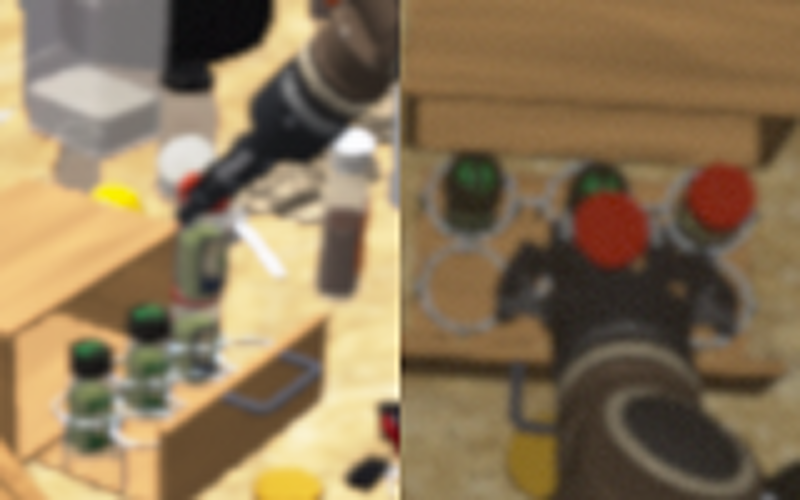

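The three placed jars stand in their rings, and the red jar hangs upright above the front-middle ring, its disc at (610,230). Lowering it.

>>> {"method": "arm_command", "body": {
  "targets": [
    [0.002,-0.003,-0.001,0,0,0,0.036],
    [0.022,-0.003,0.022,0,0,0,0.036],
    [0.042,-0.003,0.046,0,0,0,0.036],
    [0.054,-0.003,0.061,0,0,0,0.036],
    [0.058,-0.003,0.066,0,0,0,0.036],
    [0.061,-0.003,0.07,0,0,0,0.036],
    [0.064,-0.003,0.073,0,0,0,0.036],
    [0.067,-0.003,0.077,0,0,0,0.036],
    [0.071,-0.003,0.081,0,0,0,0.036],
    [0.071,-0.003,0.081,0,0,0,0.036]
  ]
}}

```text
time: 36.05
tool_pos: [0.5298, -0.1442, 0.1405]
tcp_rot: [3.138, 0.696, -3.098]
contact_force: [0.7, -0.4, -0.1]
finger_gap: 0.0435
grasp_force: 51.4
```

```bash
python3 -c "
from h import *
go((.530,-.1435,.112),40,2.7)"
```

```text
[0.0181, 0.0006, 0.022, 0.0903, -0.1433, -0.1469] at [ 0.53  -0.144  0.14 ] 36.0 F [ 0.7 -0.4 -0.1] gap 0.0435
```

>>> {"method": "arm_command", "body": {
  "targets": [
    [0.004,0,0.005,0,0,0,0.036],
    [0.008,0,0.01,0,0,0,0.036],
    [0.012,0,0.0145,0,0,0,0.036],
    [0.015,0,0.018,0,0,0,0.036],
    [0.018,0,0.0215,0,0,0,0.036],
    [0.019,0,0.0228,0,0,0,0.036],
    [0.019,0,0.0228,0,0,0,0.036]
  ]
}}

```text
time: 36.75
tool_pos: [0.53, -0.1441, 0.111]
tcp_rot: [3.138, 0.696, -3.098]
contact_force: [0.0, -0.1, -0.5]
finger_gap: 0.0432
grasp_force: 51.3
```

>>> {"method": "arm_command", "body": {
  "targets": [
    [0.001,0,0.001,0,0,0,0.036],
    [0.002,0,0.0025,0,0,0,0.036],
    [0.002,0,0.0025,0,0,0,0.036]
  ]
}}

```text
time: 37.05
tool_pos: [0.5305, -0.1443, 0.1085]
tcp_rot: [3.139, 0.697, -3.097]
contact_force: [-0.1, 0.4, -0.2]
finger_gap: 0.0432
grasp_force: 51.4
```

>>> {"method": "arm_command", "body": {
  "targets": [
    [0.001,0,0.001,0,0,0,0.036],
    [0.002,0,0.002,0,0,0,0.036],
    [0.002,0,0.0025,0,0,0,0.036],
    [0.002,0,0.0025,0,0,0,0.036]
  ]
}}

```text
time: 37.45
tool_pos: [0.5326, -0.1443, 0.1084]
tcp_rot: [3.14, 0.703, -3.095]
contact_force: [-2.6, 3.1, 9.5]
finger_gap: 0.0432
grasp_force: 51.8
```

>>> {"method": "arm_command", "body": {
  "targets": [
    [-0.001,0,-0.001,0,0,0,0.043],
    [-0.001,0,-0.001,0,0,0,0.053],
    [-0.001,0,-0.001,0,0,0,0.063],
    [-0.001,0,-0.001,0,0,0,0.063],
    [0,0,-0.02,0,0,0,0.063],
    [0,0,-0.06,0,0,0,0.063],
    [0,0,-0.11,0,0,0,0.063],
    [0,0,-0.15,0,0,0,0.063],
    [0,0,-0.16,0,8,0,0],
    [0,0,-0.16,0,16,0,0]
  ]
}}

```text
time: 38.45
tool_pos: [0.4262, -0.1502, 0.2316]
tcp_rot: [-3.14, 0.418, -3.098]
contact_force: [0.8, 0.1, 0.3]
finger_gap: 0.0349
grasp_force: 0.0
```

>>> {"method": "arm_command", "body": {
  "targets": [
    [0.01,0.02,0,0,8,0,0],
    [0.02,0.02,0,0,16,0,0],
    [0.03,0.02,0,0,24,0,0],
    [0.03,0.02,0,0,24,0,0],
    [0.03,0.02,0,0,24,0,0]
  ]
}}

```text
time: 38.95
tool_pos: [0.4001, -0.1304, 0.2147]
tcp_rot: [3.138, -0.001, -3.095]
contact_force: [-0.8, 0.3, 0.3]
finger_gap: -0.0
grasp_force: 0.0
```

```bash
python3 -c "
from h import *
go((.402,-.150,.16),0,2.7);red((.5335,-.143),.126);red((.599,-.22),.126);green((.595,-.14),.123);green((.5916,-.06),.123)
look('p6.png',(.55,-.14,.1))"
```

```text
[-0.001, -0.0199, 0.0546, 0.1884, -0.0646, -0.0253] at [ 0.4   -0.13   0.215] 39.0 F [-0.8  0.3  0.3] gap -0.0
red 0 [nan nan nan]
red 120 [ 0.59964146 -0.21920954  0.126     ]
green 21 [ 0.59967277 -0.14260294  0.123     ]
green 27 [ 0.59727315 -0.06130187  0.123     ]
side offset [229 127]
top offset [255 137]h.py:39: RuntimeWarning: Mean of empty slice.
  m=(np.hypot(xx-c[0],yy-c[1])<16)&(im[...,0]>100)&(im[...,1]<60)&(im[...,2]<70);print('red',m.sum(),onz(s,xx[m].mean(),yy[m].mean(),h))
  ret = ret.dtype.type(ret / rcount)
```

View pics/p6.png

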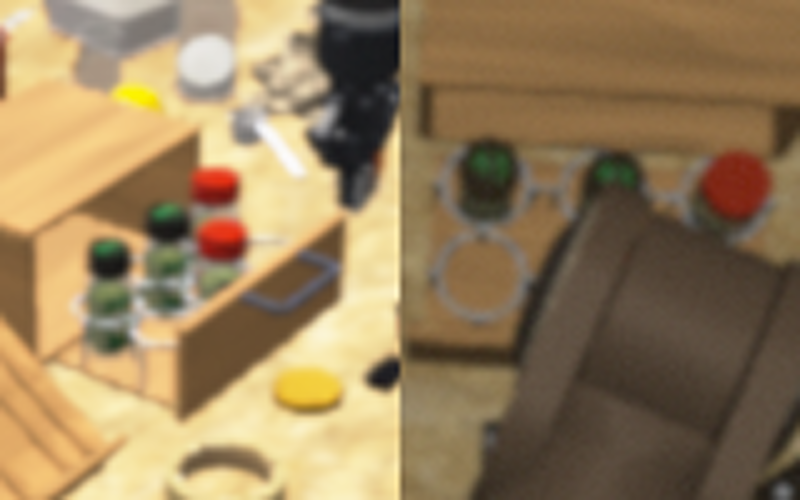

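All four stand upright in separate rings: side view caps at (108,258), (167,222), (213,185) and (222,240). Now lowering the closed fingers in front of the bar and pushing it shut.

>>> {"method": "arm_command", "body": {
  "targets": [
    [0.002,-0.019,0.04,0,0,0,0],
    [0.002,-0.019,0.08,0,0,0,0],
    [0.002,-0.019,0.118,0,0,0,0],
    [0.002,-0.019,0.118,0,0,0,0],
    [0.002,-0.019,0.118,0,0,0,0],
    [-0.008,-0.019,0.118,0,0,0,0],
    [-0.015,-0.019,0.118,0,0,0,0],
    [-0.02,-0.019,0.118,0,0,0,0],
    [-0.025,-0.019,0.118,0,0,0,0],
    [-0.03,-0.019,0.118,0,0,0,0]
  ]
}}

```text
time: 40.25
tool_pos: [0.4303, -0.1478, 0.0978]
tcp_rot: [3.139, -0.002, -3.095]
contact_force: [-4.4, -0.2, 2.9]
finger_gap: -0.0001
grasp_force: 2.0
```

```bash
python3 -c "
from h import *
go((.577,-.141,.095),0,2.7)"
```

```text
[-0.1468, 0.0, 0.0025, 0.1223, -0.137, -0.0482] at [ 0.43  -0.148  0.098] 40.2 F [-4.4 -0.2  2.9] gap -0.0001
```

Contact is made (−4.4 N) and the bar is moving.

>>> {"method": "arm_command", "body": {
  "targets": [
    [-0.006,0,0.001,0,0,0,0],
    [-0.012,0,0.001,0,0,0,0],
    [-0.018,0,0.001,0,0,0,0],
    [-0.024,0,0.001,0,0,0,0],
    [-0.03,0,0.001,0,0,0,0],
    [-0.036,0,0.001,0,0,0,0],
    [-0.042,0,0.001,0,0,0,0],
    [-0.048,0,0.001,0,0,0,0],
    [-0.054,0,0.001,0,0,0,0],
    [-0.06,0,0.001,0,0,0,0]
  ]
}}

```text
time: 41.25
tool_pos: [0.4905, -0.1451, 0.0964]
tcp_rot: [3.139, -0.002, -3.095]
contact_force: [-2.9, -1.1, 1.1]
finger_gap: 0.0001
grasp_force: 1.5
```

>>> {"method": "arm_command", "body": {
  "targets": [
    [-0.006,0,0,0,0,0,0],
    [-0.012,0,0,0,0,0,0],
    [-0.018,0,0,0,0,0,0],
    [-0.024,0,0,0,0,0,0],
    [-0.03,0,0,0,0,0,0],
    [-0.036,0,0,0,0,0,0],
    [-0.042,0,0,0,0,0,0],
    [-0.048,0,0,0,0,0,0],
    [-0.054,0,0,0,0,0,0],
    [-0.06,0,0,0,0,0,0]
  ]
}}

```text
time: 42.25
tool_pos: [0.5505, -0.1423, 0.0964]
tcp_rot: [3.139, -0.002, -3.095]
contact_force: [-3.0, -2.4, 1.0]
finger_gap: 0.0
grasp_force: 1.5
```

```bash
python3 -c "
from h import *
go((.577,-.141,.095),0,2.7)"
```

```text
[-0.0266, 0.0, 0.0013, 0.1377, -0.098, -0.0561] at [ 0.55  -0.142  0.096] 42.2 F [-3.  -2.4  1. ] gap 0.0
```

>>> {"method": "arm_command", "body": {
  "targets": [
    [-0.005,0,0,0,0,0,0],
    [-0.01,0,0,0,0,0,0],
    [-0.014,0,0,0,0,0,0],
    [-0.018,0,0,0,0,0,0],
    [-0.021,0,0,0,0,0,0],
    [-0.024,0,0,0,0,0,0],
    [-0.024,0,0,0,0,0,0]
  ]
}}

```text
time: 42.95
tool_pos: [0.5746, -0.1409, 0.0963]
tcp_rot: [3.138, -0.001, -3.095]
contact_force: [0.5, 0.3, 0.5]
finger_gap: 0.0003
grasp_force: 0.0
```

>>> {"method": "arm_command", "body": {
  "targets": [
    [-0.002,0,0,0,0,0,0],
    [-0.004,0,0,0,0,0,0],
    [-0.006,0,0,0,0,0,0],
    [-0.006,0,0,0,0,0,0]
  ]
}}

```text
time: 43.35
tool_pos: [0.5775, -0.1407, 0.0962]
tcp_rot: [3.139, -0.007, -3.096]
contact_force: [-11.5, -0.4, 7.2]
finger_gap: 0.0001
grasp_force: 5.7
```

>>> {"method": "arm_command", "body": {
  "targets": [
    [-0.002,0,0,0,0,0,0],
    [-0.004,0,0,0,0,0,0],
    [-0.004,0,0,0,0,0,0]
  ]
}}

```text
time: 43.65
tool_pos: [0.5777, -0.1406, 0.0961]
tcp_rot: [3.139, -0.013, -3.096]
contact_force: [-25.3, -1.1, 15.3]
finger_gap: 0.0002
grasp_force: 12.6
```

>>> {"method": "arm_command", "body": {
  "targets": [
    [0.01,0,0,0,0,0,0],
    [0.03,0,0,0,0,0,0],
    [0.05,0,0,0,0,0,0],
    [0.07,0,-0.04,0,0,0,0],
    [0.09,0,-0.09,0,0,0,0],
    [0.1,0.05,-0.14,0,0,0,0],
    [0.1,0.1,-0.15,0,0,0,0],
    [0.1,0.15,-0.15,0,0,0,0],
    [0.1,0.2,-0.15,0,0,0,0],
    [0.1,0.2,-0.15,0,0,0,0]
  ]
}}

```text
time: 44.65
tool_pos: [0.4753, 0.0577, 0.248]
tcp_rot: [3.137, 0.001, -3.092]
contact_force: [0.8, 0.8, -0.5]
finger_gap: 0.0004
grasp_force: 0.0
```

```bash
python3 -c "
from h import *
look('p7.png',(.62,-.13,.1))"
```

```text
side offset [215 123]
top offset [253 116]
```

View pics/p7.png

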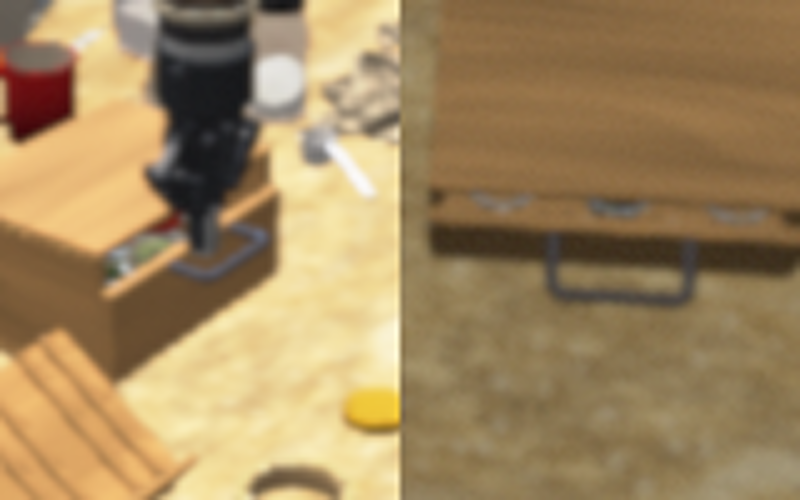

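The panel is flush with the chest's front face, with 155 mm travelled to a hard stop at 25 N. The jars show upright behind the gap at (150,245), and the arm is clear.

```bash
python3 -c "
from h import *
print(r.close_job())"
```

```text
the job is handed in; nothing more can be done
None
```

All four jars found in the tray (two black-capped, two red-capped) now stand upright, cap up, each in its own ring, the pull-out is pushed fully shut, and the job was handed in about 45 s into the 210 s limit.

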